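# Turn a fresh soap cake on the curing rack with an offset spatula

## Task

One soap cake on the curing rack still lies with its pressed sprig underneath. Take the spatula from its rest, slide the blade under that cake with a light touch (the rack's end batten stops the cake while the blade goes in), lift it a little, and turn it over with the spatula towards the empty right-hand part of the rack, so that it lies flat on the slats with the sprig on top; then lay the spatula back on its rest as you found it. The soap is soft and the slats mark easily: never touch the cake with the gripper, never press hard with the spatula, turn it low over the rack, and leave the other cake and the things around alone.

Things in the scene. Friction and masses are not known exactly. Their poses are not given: they have to be found in the camera images.
- soap_cake_mid (a point): Middle of the soap cake to be turned: a pale mint-green bar 76 mm along its x, 58 mm along its y, 20 mm thick, about 0.1 kg, all edges bevelled (5 mm in, 3.5 mm up). It starts sprig down near the middle of the rack, long side along the rack's x, 5 to 30 mm short of the end batten.
- soap_cake: The same cake: origin in the middle of the face that bears the pressed dark green sprig and frame line (the other face is plain). Its z axis points from the sprig face to the plain face: up at the start, down when it has been turned.
- rack_deck (a point): Top of the curing rack's slats, middle of the rack. The rack (fixed) is 170 mm along its x (away from the robot), 296 mm along its y (left); slat tops 46 mm over the table, slats 16 mm wide with 12 mm gaps, running along x, one slat in the middle and one every 28 mm (gaps centred at y = +14, -14, -42 mm and so on). At the +x end stands a batten 16 mm high, its inner face at x = +73 mm; the -x end and both sides are open. The right part (y below +10 mm) is empty.
- turned_cake: An equal cake, already turned (sprig on top), loose on the left of the rack, y about +117 mm. Leave it alone.
- spatula: Handle and neck of the offset spatula (0.11 kg in all, balance point 20 mm ahead of the grip point). x points forward to the blade, z up, origin 55 mm below the grip point. A cranked wire neck leads from the handle's front down to the blade's root.
- blade_root (a point): Underside of the blade's root, 80 mm ahead of the grip point and 55 mm below it. From here the flat steel blade runs 88 mm forward to its tip; 62 mm wide, 2 mm thick, ground to under 1 mm over the last 14 mm. Use has bent it here: it points up to 7 degrees above or below the handle's line, differently each time, and no pose shows it. It is stiff and keeps its bend.
- spatula_grip (a point): Where to grip the spatula: on the handle's middle line, 168 mm behind the blade's tip. The wooden handle is straight, from 45 mm ahead of this point to 85 mm behind it, 18 mm wide (flat upright sides), 22 mm tall. It can tilt a little in the fingers under load.
- tool_rest: Fixed wooden rest, origin on the table under the grip point of a spatula that lies home; x along the spatula, towards the blade. Two notched posts, at x = -68 and +36 mm, each 16 mm long, carry the handle; notches 26 mm wide, floors 64 mm and cheeks 74 mm above the table. The blade hangs free beyond.
- rest_grip (a point): Where the spatula's grip point is when the spatula lies home on its rest (75 mm above the table).
- bucket_spoons: Zinc bucket with wooden spoons, 95 mm wide, 170 mm tall, at the back; leave alone.
- jar_candle: Pink candle in a glass, 76 mm wide, 90 mm tall, at the right; leave alone.
- tape_roll: Roll of tape, 104 mm wide, 25 mm tall, at the left; leave alone.
- wrapped_b: Green wrapped soap bar, 78 x 53 x 25 mm, front left; leave alone.
- rubber_stamp: Wooden hand stamp, 42 x 30 x 66 mm, front left; leave alone.
- balm_tin: Round balm tin, 54 mm wide, 21 mm tall, right; leave alone.
Mind the look-alikes: they are no part of the job. What is shaped like the soap_cake but pink or turquoise is not meant.

How it is judged:
By the outcome, as a careful person would: the job done as asked, in the order asked, and still so for the second after the job is handed in, with the robot touching nothing.
It also fails if it takes over 69 s, if anything falls off the work surface, if the arm or the gripper's body presses on something with over 40 N, if the wrist force passes 120 N, or if a joint passes its speed limit or range.

## Robot

A 6-joint arm with a two-finger parallel gripper is mounted at the origin on a cart in front of the work surface, level with it; the furniture and walls round the work are solid. World frame = base frame: x ahead of the robot, y to its left, z up, the work surface at z = 0. Lengths are in m, angles in rad, forces in N, time in s.
With the tool pointing down it reaches from about 0.35 to 0.85 m from the base axis. Payload 8.1 kg.
Tool frame: the origin (TCP) lies at the centre of the arm's flange, where the gripper is bolted on; the fingertips stand 173 mm ahead of it and the grasp point (between the pads) lies 155 mm ahead of it; z points along the fingers, y is the line along which they close (so a half turn about z gives the same grasp; the last joint's range is limited). The gripper opens to 85 mm and grips with 20 to 120 N. Pads are 22 mm wide; open, the fingers measure 114 mm over their backs; the gripper's body (76 mm by 85 mm) begins 54 mm behind the grasp point. The pads swing forward as they close: fully open they stand 13 mm farther back than shut.
Start: joints at [1.104, 0.13, 1.488, -0, 1.523, -0.085], TCP at [0.224, 0.557, 0.405] pointing down, gripper open.
Joint ranges: [-2.96, 2.96], [-0.89, 2.26], [0.02, 2.5], [-1.34, 4.48], [0, 2.73], [-2.66, 2.66]. Speed limits (rad/s): [2.39, 2.39, 2.79, 3.14, 3.14, 3.14].

## Interface

Orientations are given as [roll, pitch, yaw] about the fixed x, y, z axes, in that order (R = Rz(yaw) Ry(pitch) Rx(roll)).
In Python, from bench import * gives the robot as it stands.
- The arm moves only by the tool carry_out, never from a script. Its argument "steps" is one flat list of numbers, 7 for each row, row after row: the turn, a rotation vector about the tool's x, y, z as a fraction of full scale, then the shift along the tool's x, y, z as a fraction of full scale, then the opening, from 0 (shut) to 1 (fully open). In form: [ax, ay, az, dx, dy, dz, gripper, ax, ay, az, dx, dy, dz, gripper, ...]. A call has 1 to 12 rows; each row is the pose to reach, as a shift and turn from the pose commanded when the call began, along the tool's axes at that moment; what a row does not reach only later rows make up. Full scale, the value 1, is 10 cm for a shift and 1.5 rad for a turn. A row lasts 1/10 s, in which the tool goes at most 50 mm and 8.59 degrees, less where a joint would pass 70% of its speed; a pose out of reach is approached as far as the arm can. A call with a number of a shift or a turn outside -1 to 1 is refused whole. A call with a gripper value outside its range is refused whole. The fingers move at their own pace and stop on an object; "force" is the grip in N (left out, the last holds). Time passes only in rows, so rows that repeat a pose let the fingers close. It gives the time, the measured TCP pose, the force, the opening and the grip force at its end, in the units of the state.
- get_state(): the state, without advancing time (a new reading comes with each control period).
- read_camera(name): name is "scene" or "side" or "wrist"; returns the picture (400x640x3 uint8, red, green, blue); there is no depth.
- camera_params(name): a dict with "camera_matrix" (3x3 intrinsics, pixels), "rvec" (rotation vector, rad) and "tvec" (3), from world to camera coordinates, as OpenCV has them. Camera axes: x right, y down, z forward; pixel columns grow to the right and rows downward; lengths in m; the calibration is good to about 2 mm. A picture is of the moment at which its call begins: read the wrist's pose just before it. camera_params takes no time and is no camera call; for the wrist camera it gives the pose at the moment of the call.
- finish_job(): hands the job in; it is judged then, once.
The state is a dict: "time": time; "qpos": joint angles; "joint_velocities": joint speeds; "joint_torque": joint torques, N m; "eef_pos": TCP position; "tcp_rot": TCP orientation; "contact_force": force on the tool from outside, world axes, zero at the start; "moment": the same for the moment, N m; "finger_gap": finger opening in m; "grip_force": force on a finger pad.
Only numpy, scipy, OpenCV 4.12 (cv2) and the standard library are available. Lean on these libraries where they do the work, as an engineer would, in place of code of your own. Each camera call takes 0.05 s, during which the arm holds its last target. There are 200 camera calls.

## Working session

There is one attempt and no reset: what is moved stays moved. The work goes in short steps, Python scripts to look and compute and a tool call to move; the robot and the scene stay as the last step left them, time stands still between calls to the robot, and variables do not carry over. Pictures are saved under pics/ and viewed, at most 10 in all, crops included, and the job is handed in when it is done.

Besides the shell and the picture viewer there is one more tool, called after "Call:" as name(argument=value, ...) on one line, values as JSON. carry_out: Moves the arm, as the interface text tells. Its arguments: {"type":"object","properties":{"steps":{"type":"array"},"force":{"type":"number"}},"required":["steps"]}

```bash
ls; mkdir -p pics; python3 - <<'E'
from bench import *
import cv2,numpy as np
s=get_state();print(s)
a=read_camera("scene");b=read_camera("side")
cv2.imwrite("pics/a.png",a[:,:,::-1]);cv2.imwrite("pics/b.png",b[:,:,::-1])
for n in("scene","side","wrist"):print(n,camera_params(n))
E
```

```text
pics
{'time': 0.0, 'qpos': array([ 1.10360972e+00,  1.31133355e-01,  1.48927427e+00,  8.88352132e-06,
        1.52298732e+00, -8.53973600e-02]), 'joint_velocities': array([ 7.04302515e-04,  8.16958067e-05, -1.18181701e-03,  1.48457074e-04,
        2.49218651e-05, -6.74366352e-05]), 'joint_torque': array([ 7.15033966e-04, -5.69367313e+01, -5.00575376e+01, -2.08996385e-04,
        1.38986195e-02,  3.61900914e-05]), 'eef_pos': array([0.22342185, 0.55660454, 0.4036635 ]), 'tcp_rot': array([-3.13979769e+00, -1.62563629e-04,  2.75980283e+00]), 'contact_force': array([-0.98248054,  0.14304872,  0.69381494]), 'moment': array([ 0.03124668, -0.01899668,  0.03916851]), 'grip_force': 0.0, 'finger_gap': 0.08514287335318256}
scene {'camera_matrix': array([[444.57546882,   0.        , 325.60018916],
       [  0.        , 444.57546882, 202.7933759 ],
       [  0.        ,   0.        ,   1.        ]]), 'rvec': array([ 2.36024802, -0.59593269,  0.23895786]), 'tvec': array([-0.51032906,  0.24374446,  1.44511432])}
side {'camera_matrix': array([[451.58903522,   0.        , 317.58007615],
       [  0.        , 451.58903522, 204.6913762 ],
       [  0.        ,   0.        ,   1.        ]]), 'rvec': array([ 2.02742256, -0.60475476,  0.36892938]), 'tvec': array([-0.47557764,  0.20407046,  1.28454676])}
wrist {'camera_matrix': array([[344.44189815,   0.        , 322.65838404],
       [  0.        , 344.44189815, 198.00821782],
       [  0.        ,   0.        ,   1.        ]]), 'rvec': array([-2.41364817, -1.63415261, -0.21354228]), 'tvec': array([-0.59797262, -0.03371801,  0.37776436])}
```

View pics/a.png

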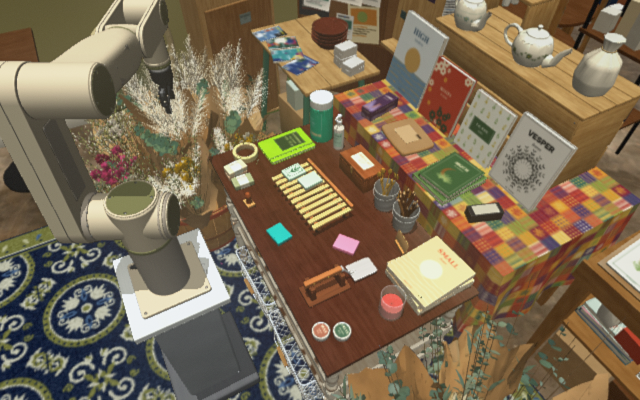

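View pics/b.png

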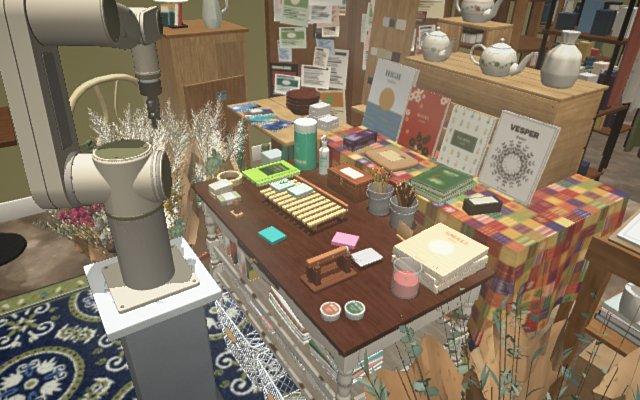

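The scene view shows the rack around (312,193), with the cakes at (295,170) and (311,180). The spatula handle is near (323,282) and its blade near (360,268). I'll get rough positions from these.

```bash
cat > h.py <<'E'
from bench import *
import cv2,numpy as np
from scipy.spatial.transform import Rotation as R
def ray(p,uv):
    Rm=cv2.Rodrigues(np.array(p["rvec"]))[0];t=np.array(p["tvec"]).ravel()
    d=Rm.T@np.linalg.inv(p["camera_matrix"])@np.array([uv[0],uv[1],1.])
    return -Rm.T@t,d
def onz(p,uv,z):
    c,d=ray(p,uv);return c+d*(z-c[2])/d[2]
def proj(p,X):
    return cv2.projectPoints(np.array(X,float).reshape(-1,3),np.array(p["rvec"]),np.array(p["tvec"]),p["camera_matrix"],None)[0].reshape(-1,2)
def tool(s): return R.from_euler("xyz",s["tcp_rot"])
def delta(pos,rpy,s=None):
    "row numbers for reaching pos,rpy from the present pose"
    s=s or get_state();T=tool(s)
    return np.round(np.r_[(T.inv()*R.from_euler("xyz",rpy)).as_rotvec()/1.5,T.inv().apply(np.array(pos)-s["eef_pos"])/.1],3)
E
python3 - <<'E'
from h import *
p=camera_params("scene")
for n,uv,z in[("cakeL",(295,170),.066),("cake",(311,180),.066),("rack corners",(275,171),.046),("",(308,229),.046),("",(353,207),.046),("rackR",(315,160),.046),("handle back",(308,285),.08),("handle front",(341,273),.08),("blade",(360,268),.02),("candle",(391,303),.04),("bucket",(404,215),.08)]:
    print(n,onz(p,uv,z).round(3))
p=camera_params("wrist");s=get_state()
c,d=ray(p,(320,200));print("wristcam in tool",tool(s).inv().apply(c-s["eef_pos"]),tool(s).inv().apply(d), tool(s).as_matrix().round(2))
E
python3 - <<'E'
from h import *
a=read_camera("scene")
cv2.imwrite("pics/c.png",cv2.resize(a[150:320,210:410,::-1],None,fx=3.5,fy=3.5,interpolation=2))
E
```

```text
cakeL [0.554 0.195 0.066]
cake [0.583 0.119 0.066]
rack corners [0.492 0.244 0.046]
 [ 0.475 -0.067  0.046]
 [ 0.663 -0.054  0.046]
rackR [0.657 0.227 0.046]
handle back [ 0.367 -0.281  0.08 ]
handle front [ 0.475 -0.292  0.08 ]
blade [ 0.561 -0.272  0.02 ]
candle [ 0.57  -0.434  0.04 ]
bucket [ 0.782 -0.192  0.08 ]
wristcam in tool [ 0.06624953 -0.00100257  0.03154417] [-0.26585994 -0.00795749  0.96402706] [[-0.93  0.37 -0.  ]
 [ 0.37  0.93 -0.  ]
 [ 0.   -0.   -1.  ]]
```

View pics/c.png

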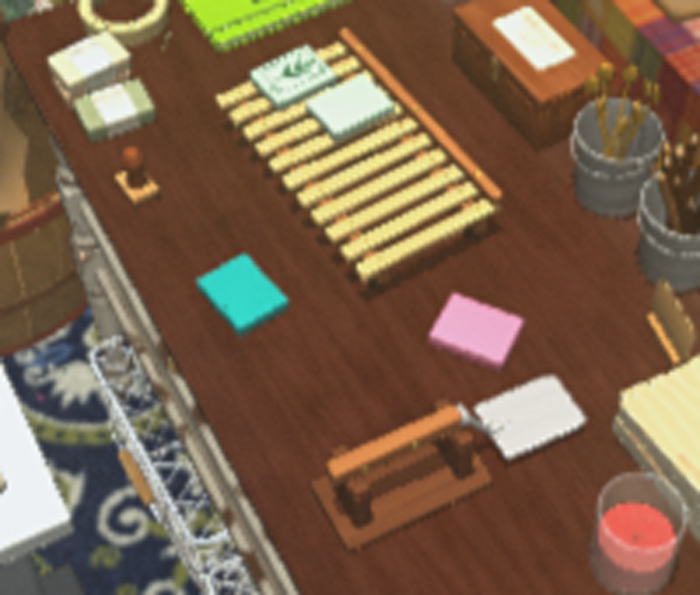

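The crop shows the left cake with its sprig at (290,75), the plain mid cake at (350,105), and the batten along the far edge. The spatula handle runs from (335,465) to (460,415), with the blade at (530,415). Next I move above the rack.

Call:
carry_out(steps=[0,0,0,-0.96,-0.6,0,1,0,0,0,-0.96,-0.6,0,1,0,0,0,-0.96,-0.6,0,1])

```text
time: 0.45
eef_pos: [0.2922, 0.4625, 0.4042]
tcp_rot: [-3.14, 0.001, 2.757]
contact_force: [-0.4, 0.2, -0.6]
finger_gap: 0.0854
grip_force: 0.0
```

Call:
carry_out(steps=[0,0,0,-0.96,-0.6,0,1,0,0,0,-0.96,-0.6,0,1,0,0,0,-0.96,-0.6,0,1])

```text
time: 0.75
eef_pos: [0.3589, 0.371, 0.4045]
tcp_rot: [-3.141, 0.001, 2.757]
contact_force: [-0.9, -0.0, 0.0]
finger_gap: 0.085
grip_force: 0.0
```

Call:
carry_out(steps=[0,0,0,-0.96,-0.6,0,1,0,0,0,-0.96,-0.6,0,1,0,0,0,-0.96,-0.6,0,1])

```text
time: 1.05
eef_pos: [0.4255, 0.2798, 0.4046]
tcp_rot: [-3.141, 0.001, 2.757]
contact_force: [0.1, 0.8, -1.0]
finger_gap: 0.0856
grip_force: 0.0
```

Call:
carry_out(steps=[0,0,0,-0.96,-0.6,0,1,0,0,0,-0.96,-0.6,0,1,0,0,0,-0.96,-0.6,0,1])

```text
time: 1.35
eef_pos: [0.4922, 0.1885, 0.4045]
tcp_rot: [-3.141, 0.001, 2.757]
contact_force: [0.3, 0.4, -0.4]
finger_gap: 0.0853
grip_force: 0.0
```

Call:
carry_out(steps=[0,0,-0.255,-0.96,-0.6,0,1,0,0,-0.255,-0.96,-0.6,0,1,0,0,-0.255,-0.96,-0.6,0,1,0,0,-0.255,-0.96,-0.6,0,1])

```text
time: 1.75
eef_pos: [0.5582, 0.0984, 0.4042]
tcp_rot: [3.142, -0.001, -3.141]
contact_force: [-1.7, 1.6, -0.8]
finger_gap: 0.0853
grip_force: 0.0
```

```bash
python3 - <<'E'
from h import *
import json
p=camera_params("wrist");s=get_state();a=read_camera("wrist")
cv2.imwrite("pics/w1.png",a[:,:,::-1]);np.savez("w1.npz",a=a,**{k:np.array(v) for k,v in p.items()})
print(s["time"],s["eef_pos"],s["tcp_rot"],s["qpos"].round(4))
E
```

```text
1.75 [0.55824713 0.09836346 0.40416389] [ 3.14157909e+00 -5.99689665e-04 -3.14123322e+00] [ 8.3900e-02  4.1600e-02  1.5830e+00  1.0000e-04  1.5175e+00 -1.4872e+00]
```

View pics/w1.png

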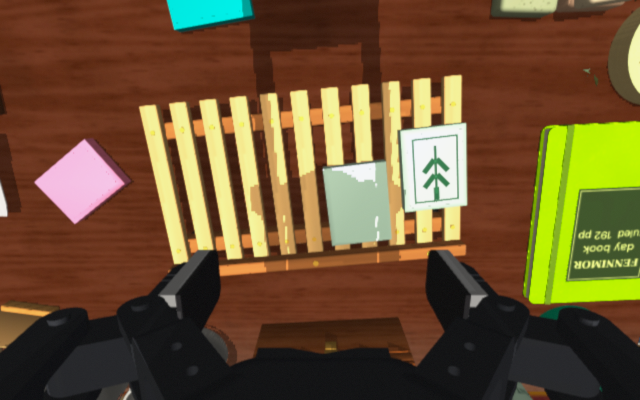

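The wrist view has image-up towards the robot. The cake's corners are near (323,168), (384,161), (391,240) and (333,245). The rack's near corners are at (141,107) and (461,76), and the batten runs from (222,268) to (465,247). Next, the spatula.

Call:
carry_out(steps=[0,0,0,0,-0.9,0,1,0,0,0,0,-0.9,0,1])

```text
time: 2.0
eef_pos: [0.5568, 0.011, 0.4045]
tcp_rot: [3.141, -0.0, -3.14]
contact_force: [1.6, 0.7, -0.1]
finger_gap: 0.0861
grip_force: 0.0
```

Call:
carry_out(steps=[0,0,0,0,-0.9,0,1,0,0,0,0,-0.9,0,1])

```text
time: 2.2
eef_pos: [0.557, -0.0802, 0.4048]
tcp_rot: [3.141, 0.0, 3.142]
contact_force: [0.1, 0.4, -0.3]
finger_gap: 0.0855
grip_force: 0.0
```

Call:
carry_out(steps=[0,0,0,0,-0.9,0,1,0,0,0,0,-0.9,0,1])

```text
time: 2.4
eef_pos: [0.5573, -0.1704, 0.4048]
tcp_rot: [3.141, 0.0, 3.141]
contact_force: [1.3, 0.6, 0.8]
finger_gap: 0.0855
grip_force: 0.0
```

Call:
carry_out(steps=[0,0,0,0,-0.9,0,1,0,0,0,0,-0.9,0,1,0,0,0,0,-0.9,0,1])

```text
time: 2.7
eef_pos: [0.5572, -0.2629, 0.4043]
tcp_rot: [-3.141, -0.0, 3.137]
contact_force: [-0.6, -0.4, 0.6]
finger_gap: 0.0856
grip_force: 0.0
```

```bash
cat >> h.py <<'E'
def snap(n):
    p=camera_params("wrist");s=get_state();a=read_camera("wrist")
    cv2.imwrite(f"pics/{n}.png",a[:,:,::-1]);np.savez(f"{n}.npz",a=a,camera_matrix=p["camera_matrix"],rvec=np.ravel(p["rvec"]),tvec=np.ravel(p["tvec"]))
    print(n,s["time"],s["eef_pos"].round(4),s["tcp_rot"].round(4),s["qpos"].round(4))
    with open("fk.txt","a") as f: print(*s["qpos"],*s["eef_pos"],*s["tcp_rot"],file=f)
E
python3 - <<'E'
from h import *
snap("w2")
E
python3 - <<'E'
from h import *
p=np.load("w1.npz")
for n,u,z in [("nl",(461,76),.046),("nr",(141,107),.046),("b1",(222,268),.062),("b2",(465,247),.062),("c",(323,168),.066),("c",(384,161),.066),("c",(391,240),.066),("c",(333,245),.066)]:print(n,onz(p,u,z).round(4))
E
```

```text
w2 2.7 [ 0.5572 -0.2629  0.4043] [-3.1409e+00 -4.0000e-04  3.1368e+00] [-5.2380e-01  1.7390e-01  1.4410e+00 -8.0000e-04  1.5268e+00 -2.0898e+00]
nl [0.4659 0.2214 0.046 ]
nr [ 0.4932 -0.0692  0.046 ]
b1 [ 0.6468 -0.0018  0.062 ]
b2 [0.6241 0.2358 0.062 ]
c [0.546  0.0978 0.066 ]
c [0.5396 0.1525 0.066 ]
c [0.6153 0.1628 0.066 ]
c [0.6206 0.1075 0.066 ]
```

View pics/w2.png

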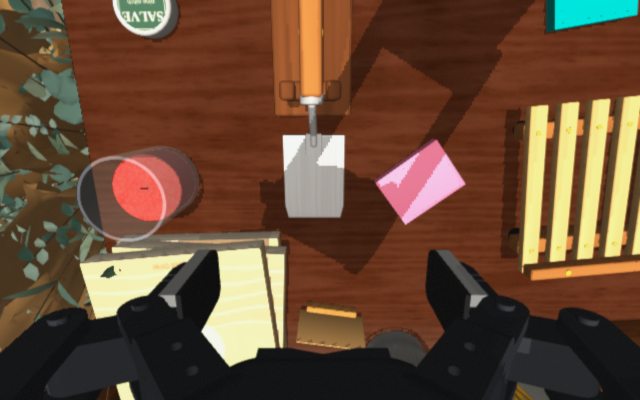

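The spatula blade's corners are near (283,136), (344,136), (341,216) and (286,216), with the handle above it at (312,50). I'll take two closer views with a lateral baseline to measure the blade bend.

Call:
carry_out(steps=[0,0,0,-0.49,0.65,0.9,1,0,0,0,-0.49,0.65,0.9,1,0,0,0,-0.49,0.65,0.9,1])

```text
time: 3.05
eef_pos: [0.6066, -0.1901, 0.3105]
tcp_rot: [3.138, -0.005, -3.139]
contact_force: [-0.9, 0.4, -0.2]
finger_gap: 0.0856
grip_force: 0.0
```

Call:
carry_out(steps=[0,0,0,0,0,0.34,1,0,0,0,0,0,0.34,1,0,0,0,0,0,0.34,1])

```text
time: 3.35
eef_pos: [0.6063, -0.1942, 0.281]
tcp_rot: [3.141, -0.001, -3.14]
contact_force: [0.5, -0.1, 0.1]
finger_gap: 0.0857
grip_force: 0.0
```

```bash
python3 - <<'E'
from h import *
snap("w3")
E
```

```text
w3 3.35 [ 0.6063 -0.1942  0.281 ] [ 3.1409e+00 -1.4000e-03 -3.1401e+00] [-3.9040e-01  3.1410e-01  1.5071e+00  1.0000e-04  1.3220e+00 -1.9627e+00]
```

Call:
carry_out(steps=[0,0,0,0,-0.7,0,1,0,0,0,0,-0.7,0,1])

```text
time: 3.6
eef_pos: [0.6069, -0.2685, 0.2844]
tcp_rot: [-3.138, 0.004, 3.141]
contact_force: [0.8, -1.1, -0.1]
finger_gap: 0.0857
grip_force: 0.0
```

Call:
carry_out(steps=[0,0,0,0,-0.7,0,1,0,0,0,0,-0.7,0,1,0,0,0,0,-0.7,0,1])

```text
time: 3.9
eef_pos: [0.6061, -0.3395, 0.2835]
tcp_rot: [-3.139, 0.003, 3.138]
contact_force: [-0.6, 0.3, -0.1]
finger_gap: 0.0851
grip_force: 0.0
```

```bash
python3 - <<'E'
from h import *
snap("w4")
a=np.load("w3.npz")["a"][0:270,130:530];b=np.load("w4.npz")["a"][0:270,130:530]
cv2.imwrite("pics/w34.png",cv2.resize(np.vstack([np.load("w3.npz")["a"][:270],np.load("w4.npz")["a"][:270]])[:,:,::-1],(711,600)))
E
```

```text
w4 3.9 [ 0.6061 -0.3395  0.2835] [-3.1387  0.0032  3.1375] [-5.8420e-01  4.5790e-01  1.3204e+00 -7.0000e-04  1.3591e+00 -2.1508e+00]
```

View pics/w34.png

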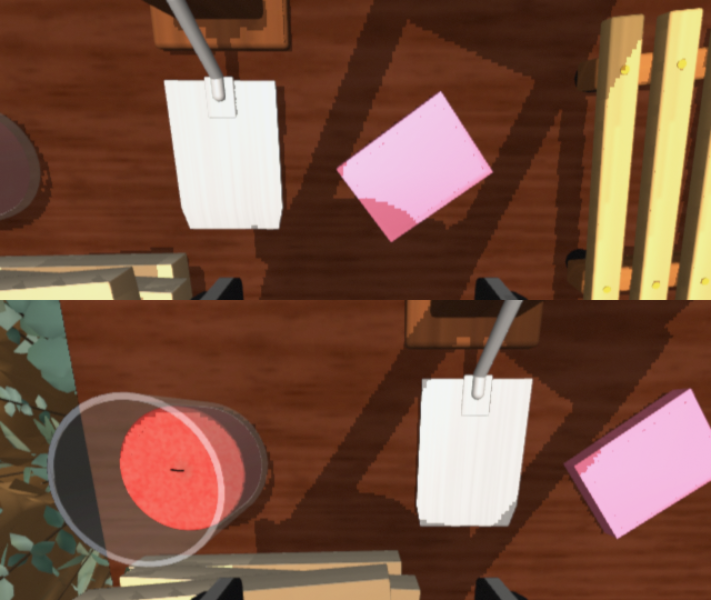

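The two views are stacked. The blade is at (165-283, 80-228) in the upper and (418-532, 379-525) in the lower. I'll fit the edge lines and triangulate the corners.

```bash
cat > blade.py <<'E'
from h import *
def corners(a,box):
    u0,u1,v0,v1=box
    hsv=cv2.cvtColor(a,cv2.COLOR_RGB2HSV)
    m=((hsv[...,1]<70)&(hsv[...,2]>95)).astype(np.uint8)
    w=np.zeros_like(m);w[v0:v1,u0:u1]=m[v0:v1,u0:u1];w=cv2.morphologyEx(w,cv2.MORPH_OPEN,np.ones((11,11)))
    n,l,st,_=cv2.connectedComponentsWithStats(w);k=1+st[1:,4].argmax();w=l==k;x,y,W,H=st[k,:4]
    r=np.arange(y+int(.2*H),y+int(.82*H));L=np.polyfit(r,[np.where(w[i])[0][0]-.5 for i in r],1);Rr=np.polyfit(r,[np.where(w[i])[0][-1]+.5 for i in r],1)
    c=np.r_[x+int(.25*W):x+int(.75*W)];
    B=np.polyfit(c,[np.where(w[:,i])[0][-1]+.5 for i in c],1)
    c=np.r_[x+int(.12*W):x+int(.33*W),x+int(.67*W):x+int(.85*W)]
    T=np.polyfit(c,[np.where(w[:,i])[0][0]-.5 for i in c],1)
    def X(a,b): # u=a0 v+a1 ; v=b0 u+b1
        u=(a[0]*b[1]+a[1])/(1-a[0]*b[0]);return (u,b[0]*u+b[1])
    return np.array([X(L,T),X(Rr,T),X(Rr,B),X(L,B)])
if __name__=="__main__":
    p3,p4=np.load("w3.npz"),np.load("w4.npz")
    q3=corners(p3["a"],(130,275,50,225));q4=corners(p4["a"],(355,500,50,225))
    print(q3.round(1).tolist(),q4.round(1).tolist())
    P=[]
    for a,b in zip(q3,q4):
        c1,d1=ray(p3,a);c2,d2=ray(p4,b)
        t=np.linalg.lstsq(np.c_[d1,-d2],c2-c1,rcond=None)[0];A,B=c1+d1*t[0],c2+d2*t[1]
        P.append((A+B)/2);print(P[-1].round(4),"gap",np.linalg.norm(A-B).round(4))
    P=np.array(P);r=(P[0]+P[1])/2;t=(P[2]+P[3])/2;d=t-r
    print("root",r,"tip",t,"len",np.linalg.norm(d),"widths",np.linalg.norm(P[0]-P[1]),np.linalg.norm(P[2]-P[3]))
    print("bend deg",np.degrees(np.arctan2(d[2],np.hypot(*d[:2]))),"yaw",np.degrees(np.arctan2(d[1],d[0])))
    for L in(80,):
        u=d[:2]/np.hypot(*d[:2]);print("grip from root",r[:2]-u*.080)
E
python3 blade.py
python3 - <<'E'
from h import *
p=np.load("w2.npz");a=p["a"];print(a[30:100:10,312])
hsv=cv2.cvtColor(a,cv2.COLOR_RGB2HSV)
m=(hsv[...,0]<18)&(hsv[...,1]>120)&(hsv[...,2]>150)
E_=[]
for v in range(0,94,8):
    c=np.where(m[v,285:345])[0]+285
    if len(c): print(v,c[0],c[-1],onz(p,((c[0]+c[-1])/2,v),.086).round(4))
E
```

```text
[[146.9, 71.5], [247.9, 71.5], [255.3, 205.5], [165.2, 205.5]] [[378.8, 70.5], [479.2, 70.5], [462.7, 203.5], [373.1, 203.5]]
[ 0.5192 -0.3053  0.0202] gap 0.0
[ 0.5192 -0.2419  0.0203] gap 0.0004
[ 0.6075 -0.242   0.0175] gap 0.0003
[ 0.6076 -0.3053  0.0172] gap 0.0
root [ 0.51919747 -0.27357938  0.02027687] tip [ 0.60756249 -0.27366795  0.01732682] len 0.08841429341290429 widths 0.06338894739433154 0.0633063314929751
bend deg -1.9120997232258812 yaw -0.05742459814914764
grip from root [ 0.43919751 -0.2734992 ]
[[243 158  79]
 [243 158  78]
 [244 159  77]
 [244 160  79]
 [245 161  80]
 [245 163  81]
 [245 164  81]]
0 285 339 [ 0.4146 -0.2713  0.086 ]
8 285 343 [ 0.42   -0.2699  0.086 ]
16 285 339 [ 0.4254 -0.2715  0.086 ]
24 285 339 [ 0.4309 -0.2715  0.086 ]
32 285 338 [ 0.4365 -0.272   0.086 ]
40 285 338 [ 0.4421 -0.2721  0.086 ]
48 285 337 [ 0.4478 -0.2725  0.086 ]
56 285 344 [ 0.4535 -0.2699  0.086 ]
64 285 344 [ 0.4594 -0.2699  0.086 ]
72 285 320 [ 0.4652 -0.2794  0.086 ]
80 293 320 [ 0.4712 -0.2764  0.086 ]
88 285 324 [ 0.4772 -0.278   0.086 ]
```

The blade's root is at z≈20 mm and it droops about 1.9° over its top face, so roughly 1.5° allowing for the ground tip. Yaw is about 0 and the grip point is at (0.439, -0.2735). I'll hover over the grip point and do a small tilt to learn the wrist kinematics for planning the flip.

Call:
carry_out(steps=[0,0,0,0.83,0.33,-0.13,1,0,0,0,0.83,0.33,-0.13,1])

```text
time: 4.15
eef_pos: [0.5226, -0.3012, 0.2925]
tcp_rot: [3.14, -0.002, -3.141]
contact_force: [0.5, -0.7, 0.0]
finger_gap: 0.0853
grip_force: 0.0
```

Call:
carry_out(steps=[-0.2,0.1,0,0.83,0.33,-0.13,1,-0.2,0.1,0,0.83,0.33,-0.13,1,-0.2,0.1,0,0.83,0.33,-0.13,1])

```text
time: 4.45
eef_pos: [0.438, -0.2676, 0.3084]
tcp_rot: [2.834, -0.15, -3.118]
contact_force: [0.1, -0.9, -0.3]
finger_gap: 0.0854
grip_force: 0.0
```

```bash
cat >fk.py <<'E'
from h import *
from scipy.optimize import least_squares
def fk(q,k):
    a1,d1,L2,e,L4,d6=k
    Ry=lambda t:R.from_euler("y",t);Rz=lambda t:R.from_euler("z",t)
    A=Rz(q[0]);p=A.apply([a1,0,d1]);A=A*Ry(q[1]);p=p+A.apply([0,0,L2])
    A=A*Ry(q[2]);p=p+A.apply([e,0,L4]);A=A*Rz(SG*q[3])*Ry(q[4]);p=p+A.apply([0,0,d6]);A=A*Rz(q[5]*S6)*Rz(OFF)
    return p,A
SG=1;S6=1;OFF=np.pi/2
E
python3 - <<'E'
import fk as F
from h import *
from scipy.optimize import least_squares
s=get_state()
print(s["time"],s["eef_pos"],s["tcp_rot"],s["qpos"].round(4))
with open("fk.txt","a") as f: print(*s["qpos"],*s["eef_pos"],*s["tcp_rot"],file=f);print(1.10361,.131133,1.489274,0,1.522987,-.0853973,.22342,.5566,.40366,-3.1398,-.00016,2.7598,file=f);print(.0839,.0416,1.583,.0001,1.5175,-1.4872,.558247,.098363,.404164,3.141579,-.0006,-3.14123,file=f)
D=np.loadtxt("fk.txt")
for F.SG in(1,-1):
  for F.S6 in(1,-1):
    for F.OFF in (np.pi/2,-np.pi/2):
      f=lambda k:np.concatenate([F.fk(d,k)[0]-d[6:9] for d in D])
      r=least_squares(f,[0,.4,.4,0,.4,.1])
      ang=[np.degrees((F.fk(d,r.x)[1].inv()*R.from_euler("xyz",d[9:12])).magnitude()) for d in D]
      print(F.SG,F.S6,F.OFF,r.x.round(4),"rms mm",1e3*np.sqrt(np.mean(r.fun**2)),"ang",np.max(ang).round(2))
print(delta([.439,-.2735,.31],[np.pi,0,np.pi]))
E
```

```text
4.45 [ 0.4379589  -0.26763329  0.30844974] [ 2.83375305 -0.15022971 -3.11756579] [-0.6984  0.1223  1.6967  0.1337  1.6373 -2.2822]
1 1 1.5707963267948966 [-0.0091  0.3995  0.2591 -0.1273  0.5665  0.3521] rms mm 28.525406997821857 ang 0.01
1 1 -1.5707963267948966 [-0.0091  0.3995  0.2591 -0.1273  0.5665  0.3521] rms mm 28.525406997821857 ang 180.0
1 -1 1.5707963267948966 [-0.0091  0.3995  0.2591 -0.1273  0.5665  0.3521] rms mm 28.525406997821857 ang 170.42
1 -1 -1.5707963267948966 [-0.0091  0.3995  0.2591 -0.1273  0.5665  0.3521] rms mm 28.525406997821857 ang 170.21
-1 1 1.5707963267948966 [ 0.0184  0.1548  0.5895  0.4401  0.5268 -0.1306] rms mm 32.60376319166763 ang 15.32
-1 1 -1.5707963267948966 [ 0.0184  0.1548  0.5895  0.4401  0.5268 -0.1306] rms mm 32.60376319166763 ang 180.0
-1 -1 1.5707963267948966 [ 0.0184  0.1548  0.5895  0.4401  0.5268 -0.1306] rms mm 32.60376319166763 ang 170.42
-1 -1 -1.5707963267948966 [ 0.0184  0.1548  0.5895  0.4401  0.5268 -0.1306] rms mm 32.60376319166763 ang 170.21
[ 0.204 -0.102  0.    -0.007 -0.051 -0.034]
```

Orientation fits exactly, and positive roll drives joint 4 positive, which is its wide side. I'll add a lateral offset to the position model, plan the flip poses, and return upright at the hover.

```bash
cat >fk.py <<'E'
from h import *
from scipy.optimize import least_squares
Ry=lambda t:R.from_euler("y",t)
Rz=lambda t:R.from_euler("z",t)
def fk(q,k):
    a1,d1,L2,e,L4,d6,b,w=k
    A=Rz(q[0]);p=A.apply([a1,b,d1]);A=A*Ry(q[1]);p=p+A.apply([0,0,L2])
    A=A*Ry(q[2]);p=p+A.apply([e,0,L4]);A=A*Rz(q[3])*Ry(q[4]);p=p+A.apply([w,0,d6]);A=A*Rz(q[5]+np.pi/2)
    return p,A
D=np.loadtxt("fk.txt")
K=least_squares(lambda k:np.r_[np.concatenate([fk(d,k)[0]-d[6:9] for d in D]),1e-3*np.array([k[0],k[3],k[7],k[6]])],[0,.4,.4,0,.4,.1,0,0])
LO=np.array([-2.96,-.89,.02,-1.34,0,-2.66]);HI=np.array([2.96,2.26,2.5,4.48,2.73,2.66])
def ik(pos,rot,q0):
    f=lambda q:(lambda pA:np.r_[(pA[0]-pos)*5,(rot.inv()*pA[1]).as_rotvec()])(fk(q,K.x))
    r=least_squares(f,np.clip(q0,LO+1e-3,HI-1e-3),bounds=(LO,HI));return r.x,1e3*np.linalg.norm(r.fun[:3])/5,np.degrees(np.linalg.norm(r.fun[3:]))
E
python3 - <<'E'
from fk import *
print(K.x.round(4),1e3*np.sqrt(np.mean(K.fun**2)))
for d in D: print((1e3*(fk(d,K.x)[0]-d[6:9])).round(1),d[3].round(2))
E
```

```text
[ 1.000e-04  3.180e-01  3.691e-01  6.160e-02  5.533e-01  1.914e-01
  5.120e-02 -0.000e+00] 0.019067080741195584
[-0.  0. -0.] -0.0
[0. 0. 0.] 0.0
[ 0.  0. -0.] -0.0
[ 0.  0. -0.] 0.13
[-0.  0. -0.] 0.0
[ 0. -0.  0.] 0.0
```

Call:
carry_out(steps=[0.204,-0.102,0,0,-0.05,-0.03,1,0.204,-0.102,0,0,-0.05,-0.03,1,0.204,-0.102,0,0,-0.05,-0.03,1])

```text
time: 4.75
eef_pos: [0.4412, -0.2743, 0.3099]
tcp_rot: [-3.129, 0.008, -3.14]
contact_force: [0.5, 0.4, -0.8]
finger_gap: 0.0854
grip_force: 0.0
```

```bash
python3 - <<'E'
from h import *
print(get_state()["eef_pos"],delta([.439,-.2735,.23],[np.pi,0,np.pi]))
E
```

```text
[ 0.44117594 -0.27425977  0.3099034 ] [-0.008  0.006  0.001  0.028  0.017  0.799]
```

The kinematics fit exactly. The flange sits 0.19 m ahead of the wrist, so I'll keep the roll at or below about 85°. Now grip the handle.

Call:
carry_out(steps=[-0.008,0.006,0,0.03,0.015,0.6,1,-0.008,0.006,0,0.03,0.015,0.6,1,-0.008,0.006,0,0.03,0.015,0.8,1,-0.008,0.006,0,0.03,0.015,0.8,1])

```text
time: 5.15
eef_pos: [0.4372, -0.2729, 0.2264]
tcp_rot: [3.133, -0.009, -3.141]
contact_force: [-0.9, 0.4, 0.2]
finger_gap: 0.0854
grip_force: 0.0
```

Call:
carry_out(steps=[0,0,0,0,0,0,0,0,0,0,0,0,0,0,0,0,0,0,0,0,0,0,0,0,0,0,0,0,0,0,0,0,0,0,0,0,0,0,0,0,0,0], force=70)

```text
time: 5.75
eef_pos: [0.4384, -0.2745, 0.2289]
tcp_rot: [3.136, -0.005, -3.141]
contact_force: [-1.2, 1.2, 5.8]
finger_gap: 0.0168
grip_force: 68.9
```

```bash
python3 - <<'E'
from h import *
s=get_state();print({k:np.round(v,4) for k,v in s.items() if k in("time","eef_pos","tcp_rot","contact_force","grip_force","finger_gap","qpos")})
snap("w5")
E
cat > plan.py <<'E'
from fk import *
PSI=np.radians(5.4);C=np.array([.564,.084,.046]);Q=R.from_euler("xyz",[np.pi,0,np.pi])
RK=Rz(PSI)
def pose(tip,theta,z0=None,ypiv=None):
    "TCP pose: blade tip underside at rack coords tip=(x,y,h over slats), rolled by theta deg about rack x"
    S=RK*R.from_euler("x",np.radians(theta))
    t=C+RK.apply(tip);g=t+S.apply([-.168,0,.055+DT]);return g+S.apply([0,0,.155+DG]),S*Q
DT=.003;DG=0. # tip droop below root, grasp offset
def edge(x,y,h,theta):
    "tip centre when the blade's right edge stands at (x,y,h)"
    a=np.radians(theta);return [x,y+.031*np.cos(a),h+.031*np.sin(a)]
E
python3 - <<'E'
from plan import *
q=get_state()["qpos"]
for n,tip,th in [("hover",[-.06,.044,.06],0),("start",[-.06,.044,.002],0),("in",[.069,.044,.001],0)]+[("r",edge(.055,.013,.003,t),t) for t in range(0,91,15)]+[("push",edge(.055,.013-d,.03,85),85) for d in(0,.03)]:
    P,A=pose(tip,th);q,e,ea=ik(P,A,q)
    w=P-A.apply([0,0,K.x[5]]);print(n,th,P.round(3),q.round(2),round(e,1),round(ea,1),"wrist",w.round(3))
E
```

```text
{'time': np.float64(5.75), 'qpos': array([-6.5890e-01,  7.2500e-02,  1.8853e+00,  1.1000e-03,  1.1907e+00,
       -2.2308e+00]), 'eef_pos': array([ 0.4384, -0.2745,  0.2289]), 'tcp_rot': array([ 3.1365, -0.0049, -3.141 ]), 'contact_force': array([-1.1761,  1.1776,  5.7552]), 'grip_force': np.float64(68.924), 'finger_gap': np.float64(0.0168)}
w5 5.75 [ 0.4384 -0.2745  0.2289] [ 3.1365 -0.0049 -3.141 ] [-6.5890e-01  7.2500e-02  1.8853e+00  1.1000e-03  1.1907e+00 -2.2308e+00]
hover 0 [0.333 0.106 0.319] [ 0.16 -0.57  2.24 -0.    1.47 -1.5 ] 0.0 0.0 wrist [0.333 0.106 0.51 ]
start 0 [0.333 0.106 0.261] [ 0.16 -0.5   2.31 -0.    1.34 -1.5 ] 0.0 0.0 wrist [0.333 0.106 0.452]
in 0 [0.461 0.118 0.26 ] [ 0.14 -0.09  1.98  0.    1.25 -1.52] 0.0 0.0 wrist [0.461 0.118 0.451]
r 0 [0.447 0.117 0.262] [ 0.15 -0.13  2.02 -0.    1.25 -1.52] 0.0 0.0 wrist [0.447 0.117 0.453]
r 15 [0.453 0.061 0.263] [-0.09 -0.13  2.03  0.27  1.3  -1.83] 0.0 0.0 wrist [0.457 0.012 0.448]
r 30 [0.458 0.007 0.249] [-0.29 -0.04  2.01  0.49  1.41 -2.1 ] 0.0 0.0 wrist [ 0.467 -0.088  0.415]
r 45 [ 0.462 -0.042  0.222] [-0.46  0.14  1.94  0.65  1.54 -2.31] 0.0 0.0 wrist [ 0.475 -0.177  0.357]
r 60 [ 0.466 -0.082  0.182] [-0.57  0.38  1.84  0.76  1.69 -2.46] 0.0 0.0 wrist [ 0.482 -0.247  0.278]
r 75 [ 0.469 -0.111  0.134] [-0.63  0.63  1.72  0.85  1.85 -2.56] 0.0 0.0 wrist [ 0.486 -0.295  0.184]
r 90 [ 0.47  -0.126  0.08 ] [-0.66  0.88  1.59  0.93  2.01 -2.62] 0.0 0.0 wrist [ 0.488 -0.316  0.08 ]
push 85 [ 0.47  -0.122  0.125] [-0.66  0.74  1.66  0.91  1.98 -2.57] 0.0 0.0 wrist [ 0.488 -0.312  0.142]
push 85 [ 0.473 -0.152  0.125] [-0.69  0.77  1.61  0.89  2.01 -2.57] 0.0 0.0 wrist [ 0.491 -0.342  0.142]
```

The handle is gripped (gap 16.8 mm, 69 N), and the whole flip path is feasible. I'll lift and carry the spatula to the hover behind the cake, checking the stamp's position first.

```bash
python3 - <<'E'
from plan import *
p=camera_params("scene")
for n,uv in[("stamp",(250,206)),("turq",(279,233)),("wrapped",(243,180))]:print(n,onz(p,uv,.01).round(3))
print("wrist grip view brightness only; cake in rack coords", RK.inv().apply(np.array([.580,.130,.046])-C))
E
```

```text
stamp [0.348 0.155 0.01 ]
turq [ 0.39 -0.01  0.01]
wrapped [0.375 0.292 0.01 ]
wrist grip view brightness only; cake in rack coords [0.02025797 0.04429012 0.        ]
```

Call:
carry_out(steps=[0.004,0,0,0,0,-0.4,0,0.004,0,0,0,0,-0.9,0,0.004,0,0,0,0,-0.9,0])

```text
time: 6.1
eef_pos: [0.4405, -0.2762, 0.3256]
tcp_rot: [-3.135, 0.003, -3.141]
contact_force: [1.5, -0.5, -0.3]
finger_gap: 0.0172
grip_force: 68.6
```

Call:
carry_out(steps=[0,0,0,0.5,0.4,0,0,0,0,0,0.9,0.9,0,0,0,0,0,0.9,0.9,0,0])

```text
time: 6.4
eef_pos: [0.3465, -0.1829, 0.3166]
tcp_rot: [3.139, -0.009, -3.141]
contact_force: [0.3, -0.1, -0.9]
finger_gap: 0.0169
grip_force: 68.6
```

Call:
carry_out(steps=[0,0,0,0,0.45,0,0,0,0,0,0,0.9,0,0])

```text
time: 6.6
eef_pos: [0.3475, -0.0939, 0.318]
tcp_rot: [3.141, -0.006, 3.139]
contact_force: [1.3, 0.1, -0.2]
finger_gap: 0.0169
grip_force: 68.7
```

Call:
carry_out(steps=[0,0,0,0,0.45,0,0,0,0,0,0,0.9,0,0])

```text
time: 6.8
eef_pos: [0.3477, -0.0033, 0.3182]
tcp_rot: [3.142, -0.006, 3.141]
contact_force: [1.2, -0.5, -0.6]
finger_gap: 0.0172
grip_force: 68.7
```

Call:
carry_out(steps=[0,0,-0.063,0.1,0.5,0,0,0,0,-0.063,0.1,0.95,0,0,0,0,-0.063,0.1,0.95,0,0,0,0,-0.063,0.1,0.95,0,0])

```text
time: 7.2
eef_pos: [0.3378, 0.0915, 0.3182]
tcp_rot: [3.141, -0.007, -3.042]
contact_force: [-0.3, -0.1, -1.7]
finger_gap: 0.0173
grip_force: 68.9
```

```bash
python3 - <<'E'
from plan import *
s=get_state();print(s["time"],s["eef_pos"],s["tcp_rot"],s["contact_force"],s["grip_force"])
P,A=pose([-.06,.044,.03],0);print(delta(P,A.as_euler("xyz")))
snap("w6");b=read_camera("side");sc=read_camera("scene")
im=np.hstack([cv2.resize(sc[130:260,220:390],None,fx=2.3,fy=2.3,interpolation=2),cv2.resize(b[130:260,220:390],None,fx=2.3,fy=2.3,interpolation=2)])
w=cv2.resize(np.load("w6.npz")["a"],(480,300));w=np.hstack([w,np.zeros((300,im.shape[1]-480,3),np.uint8)])
cv2.imwrite("pics/m6.png",np.vstack([im,w])[:,:,::-1])
E
```

```text
7.2 [0.33782913 0.09145188 0.3181588 ] [ 3.14134042 -0.00665977 -3.04194314] [-0.31226127 -0.13054577 -1.66268978] 68.86037349700928
[ 0.    -0.004  0.004  0.033  0.153  0.292]
w6 7.2 [0.3378 0.0915 0.3182] [ 3.1413 -0.0067 -3.0419] [ 1.1730e-01 -5.5960e-01  2.2393e+00  4.0000e-04  1.4686e+00 -1.5531e+00]
```

View pics/m6.png

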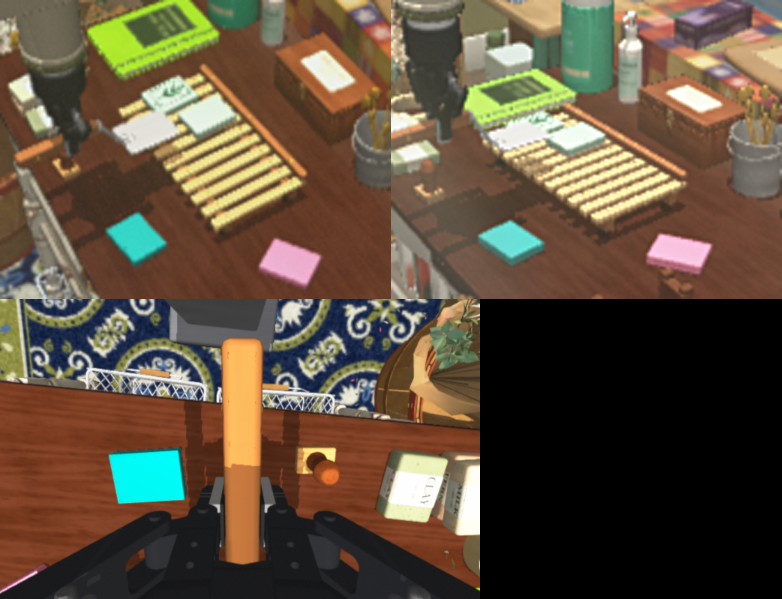

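The blade is held level behind the cake, and the stamp is clear. I'll lower it close to the slats behind the cake and feel for contact.

Call:
carry_out(steps=[0,-0.004,0.004,0.033,0.153,0.2,0,0,-0.004,0.004,-0.11,0.153,0.4,0,0,-0.004,0.004,-0.11,0.153,0.53,0,0,-0.004,0.004,-0.11,0.153,0.53,0,0,-0.004,0.004,-0.11,0.153,0.53,0])

```text
time: 7.85
eef_pos: [0.3474, 0.1057, 0.2656]
tcp_rot: [3.141, -0.001, -3.054]
contact_force: [0.3, 0.1, -1.4]
finger_gap: 0.017
grip_force: 68.9
```

```bash
cat > st.py <<'E'
from plan import *
def show(tip=None,th=0):
    s=get_state();S=tool(s)*Q.inv();g=s["eef_pos"]-S.apply([0,0,.155+DG]);t=g+S.apply([.168,0,-.055-DT])
    print(round(s["time"],2),"F",s["contact_force"].round(1),"tip rack mm",(1e3*RK.inv().apply(t-C)).round(1),"rpy err deg",np.degrees((RK.inv()*S).as_euler("xyz")).round(2),"q6",s["qpos"][5].round(2))
    if tip is not None:
        P,A=pose(tip,th);print("delta",delta(P,A.as_euler("xyz"),s).tolist())
E
python3 - <<'E'
from st import *
show([-.045,.044,.002])
p=camera_params("side");b=read_camera("side");cv2.imwrite("pics/m7.png",cv2.resize(b[160:230,240:350,::-1],None,fx=7,fy=7,interpolation=2))
E
```

```text
7.85 F [ 0.3  0.1 -1.4] tip rack mm [-45.9  40.9   6.4] rpy err deg [ 0.02  0.07 -0.4 ] q6 -1.5
delta [0.0, -0.001, -0.005, -0.006, 0.021, 0.046]
```

View pics/m7.png

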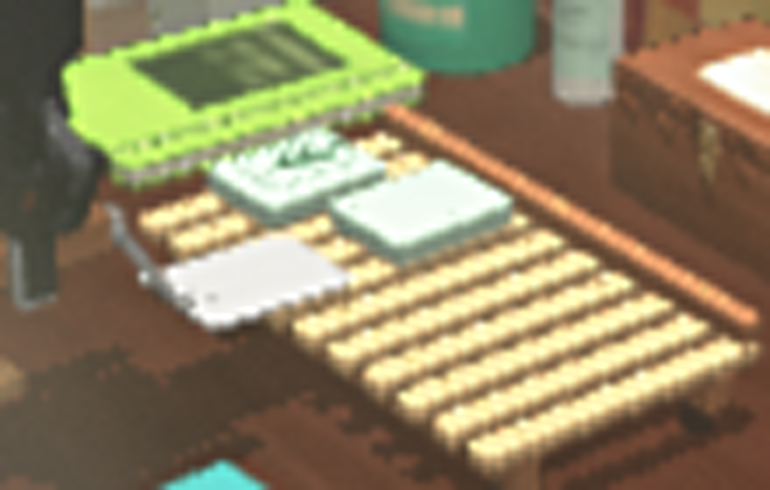

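The side crop shows the blade tip's corners (285,238) and (345,275) in line with the cake's near corners (330,215) and (400,257). Next, feel down gently.

Call:
carry_out(steps=[0,-0.001,-0.005,0,0.02,0.03,0,0,-0.001,-0.005,0,0.02,0.045,0,0,-0.001,-0.005,0,0.02,0.045,0])

```text
time: 8.2
eef_pos: [0.3473, 0.1086, 0.2612]
tcp_rot: [3.141, 0.002, -3.045]
contact_force: [0.7, 0.5, -1.0]
finger_gap: 0.0173
grip_force: 68.9
```

Call:
carry_out(steps=[0,0,0,0,0,0.01,0,0,0,0,0,0,0.01,0])

```text
time: 8.4
eef_pos: [0.3473, 0.1085, 0.2601]
tcp_rot: [3.141, 0.002, -3.045]
contact_force: [0.1, -0.4, -1.1]
finger_gap: 0.0172
grip_force: 68.9
```

Call:
carry_out(steps=[0,0,0,0,0,0.01,0,0,0,0,0,0,0.01,0])

```text
time: 8.6
eef_pos: [0.3473, 0.1085, 0.259]
tcp_rot: [3.141, 0.001, -3.045]
contact_force: [0.1, 0.6, -0.6]
finger_gap: 0.0171
grip_force: 68.9
```

```bash
python3 - <<'E'
from st import *
show([-.045,.044,.000])
E
```

```text
8.6 F [ 0.1  0.6 -0.6] tip rack mm [-45.2  45.3   0.2] rpy err deg [ 0.03 -0.08  0.14] q6 -1.51
delta [0.0, 0.001, 0.002, -0.005, -0.008, -0.0]
```

Call:
carry_out(steps=[0,0,0,0,-0.01,0.01,0,0,0,0,0,-0.01,0.01,0])

```text
time: 8.8
eef_pos: [0.3474, 0.1074, 0.2579]
tcp_rot: [3.141, 0.001, -3.045]
contact_force: [-0.2, 0.0, -1.7]
finger_gap: 0.0168
grip_force: 68.9
```

Call:
carry_out(steps=[0,0,0,0,0,0.01,0,0,0,0,0,0,0.01,0])

```text
time: 9.0
eef_pos: [0.3475, 0.1075, 0.257]
tcp_rot: [3.141, 0.002, -3.045]
contact_force: [0.7, -0.4, -0.3]
finger_gap: 0.017
grip_force: 68.9
```

```bash
python3 - <<'E'
from st import *
for i in range(3): show(); read_camera("side")
E
```

```text
9.0 F [ 0.7 -0.4 -0.3] tip rack mm [-45.   44.3  -1.7] rpy err deg [ 0.03 -0.1   0.14] q6 -1.51
9.05 F [-0.8 -0.4 -0.9] tip rack mm [-45.   44.3  -1.6] rpy err deg [ 0.03 -0.09  0.14] q6 -1.51
9.1 F [ 0.1  0.3 -0.5] tip rack mm [-45.   44.3  -1.6] rpy err deg [ 0.03 -0.1   0.14] q6 -1.51
```

Call:
carry_out(steps=[0,0,0,0,0,0.01,0,0,0,0,0,0,0.01,0,0,0,0,0,0,0.01,0])

```text
time: 9.45
eef_pos: [0.3475, 0.1075, 0.2562]
tcp_rot: [3.141, 0.002, -3.045]
contact_force: [-0.9, 0.2, 1.7]
finger_gap: 0.0168
grip_force: 69.2
```

Call:
carry_out(steps=[0,0,0,0,0,0.005,0,0,0,0,0,0,0.005,0,0,0,0,0,0,0.005,0])

```text
time: 9.75
eef_pos: [0.3475, 0.1075, 0.2557]
tcp_rot: [3.141, 0.002, -3.045]
contact_force: [-1.9, 0.3, 2.6]
finger_gap: 0.0169
grip_force: 69.3
```

```bash
python3 - <<'E'
from st import *
for i in range(4): show(); read_camera("side")
E
```

```text
9.75 F [-1.9  0.3  2.6] tip rack mm [-44.9  44.3  -3. ] rpy err deg [ 0.03 -0.1   0.14] q6 -1.51
9.8 F [-1.6  0.9  1.4] tip rack mm [-45.   44.4  -3. ] rpy err deg [ 0.03 -0.1   0.14] q6 -1.51
9.85 F [-2.1 -0.1  2.3] tip rack mm [-45.   44.3  -3. ] rpy err deg [ 0.03 -0.1   0.14] q6 -1.51
9.9 F [-1.3 -0.1  2.6] tip rack mm [-45.   44.3  -3. ] rpy err deg [ 0.03 -0.1   0.14] q6 -1.51
```

Contact is felt at TCP z≈0.2565. I'll ease off slightly and slide in slowly.

Call:
carry_out(steps=[0,0,0,0,0,-0.006,0,0,0,0,-0.06,0,-0.006,0,0,0,0,-0.12,0,-0.006,0,0,0,0,-0.18,0,-0.006,0,0,0,0,-0.24,0,-0.006,0,0,0,0,-0.3,0,-0.006,0,0,0,0,-0.35,0,-0.006,0,0,0,0,-0.4,0,-0.006,0,0,0,0,-0.4,0,-0.006,0])

```text
time: 10.85
eef_pos: [0.3879, 0.1114, 0.2563]
tcp_rot: [3.141, 0.002, -3.045]
contact_force: [0.2, -0.4, 0.5]
finger_gap: 0.017
grip_force: 69.2
```

```bash
sed -i 's/^DT=.003;DG=0\./DT=.002;DG=-.0012/' plan.py; python3 - <<'E'
from st import *
show();read_camera("side");show()
E
```

```text
10.85 F [ 0.2 -0.4  0.5] tip rack mm [-4.3 44.4 -0.1] rpy err deg [ 0.03 -0.12  0.14] q6 -1.52
10.9 F [ 1.2 -0.2  0.6] tip rack mm [-4.6 44.4 -0.2] rpy err deg [ 0.03 -0.11  0.14] q6 -1.52
```

Call:
carry_out(steps=[0,0,0,-0.06,0,0,0,0,0,0,-0.12,0,0,0,0,0,0,-0.18,0,0,0,0,0,0,-0.24,0,0,0,0,0,0,-0.3,0,0,0,0,0,0,-0.34,0,0,0,0,0,0,-0.34,0,0,0])

```text
time: 11.6
eef_pos: [0.4217, 0.1147, 0.2564]
tcp_rot: [3.141, 0.002, -3.045]
contact_force: [1.5, 0.0, 0.6]
finger_gap: 0.016
grip_force: 69.2
```

```bash
python3 - <<'E'
from st import *
show();b=read_camera("side");c=read_camera("scene");show()
f=lambda i:cv2.resize(i,None,fx=5,fy=5,interpolation=2)
cv2.imwrite("pics/m8.png",np.vstack([f(b[165:220,250:350]),f(c[145:205,260:360])])[:,:,::-1])
E
```

```text
11.6 F [1.5 0.  0.6] tip rack mm [29.8 44.5 -0. ] rpy err deg [ 0.03 -0.13  0.13] q6 -1.52
11.7 F [ 0.6 -0.3  0.1] tip rack mm [29.4 44.5 -0. ] rpy err deg [ 0.03 -0.13  0.14] q6 -1.52
```

View pics/m8.png

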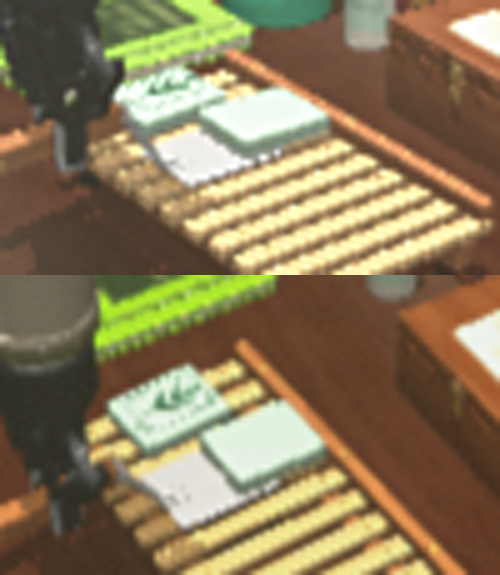

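The blade is going under the cake (white strip at (265,155) along its right edge), and the cake is up by the batten. Continue to full depth.

Call:
carry_out(steps=[0,0,0,-0.06,0,0,0,0,0,0,-0.12,0,0,0,0,0,0,-0.18,0,0,0,0,0,0,-0.24,0,0,0,0,0,0,-0.3,0,0,0,0,0,0,-0.34,0,0,0,0,0,0,-0.37,0,0,0,0,0,0,-0.37,0,0,0])

```text
time: 12.5
eef_pos: [0.4584, 0.1183, 0.2564]
tcp_rot: [3.141, 0.002, -3.045]
contact_force: [-0.1, -0.5, -0.1]
finger_gap: 0.0168
grip_force: 69.2
```

```bash
python3 - <<'E'
from st import *
show();b=read_camera("side");c=read_camera("scene");show()
f=lambda i:cv2.resize(i,None,fx=5,fy=5,interpolation=2)
cv2.imwrite("pics/m9.png",np.vstack([f(b[165:220,250:350]),f(c[145:205,260:360])])[:,:,::-1])
for t in (0,10,20,30,40,50,60,70,80):
    P,A=pose(edge(.055,.013,.004,t),t);print(t,delta(P,A.as_euler("xyz")).tolist())
E
```

```text
12.5 F [-0.1 -0.5 -0.1] tip rack mm [66.6 44.6  0. ] rpy err deg [ 0.03 -0.13  0.14] q6 -1.52
12.6 F [ 2.   0.1 -0.4] tip rack mm [66.4 44.6  0.1] rpy err deg [ 0.03 -0.14  0.14] q6 -1.52
0 [0.0, 0.002, 0.002, 0.109, -0.0, -0.044]
10 [-0.116, 0.002, 0.002, 0.109, -0.371, -0.066]
20 [-0.232, 0.001, 0.002, 0.11, -0.74, -0.023]
30 [-0.349, 0.001, 0.002, 0.112, -1.096, 0.083]
40 [-0.465, 0.001, 0.002, 0.113, -1.428, 0.249]
50 [-0.581, 0.001, 0.002, 0.114, -1.726, 0.471]
60 [-0.698, 0.001, 0.002, 0.115, -1.981, 0.741]
70 [-0.814, 0.0, 0.002, 0.117, -2.185, 1.051]
80 [-0.93, 0.0, 0.002, 0.118, -2.333, 1.392]
```

The blade is in to 66 mm with light force. Lift a few mm, draw back 11 mm from the batten, and check the weight on the blade.

Call:
carry_out(steps=[0,0.002,0.002,0,0,-0.02,0,0,0.002,0.002,0,0,-0.045,0,0,0.002,0.002,0.03,0,-0.045,0,0,0.002,0.002,0.06,0,-0.045,0,0,0.002,0.002,0.09,0,-0.045,0,0,0.002,0.002,0.11,0,-0.045,0,0,0.002,0.002,0.11,0,-0.045,0])

```text
time: 13.3
eef_pos: [0.4465, 0.1171, 0.2607]
tcp_rot: [3.141, -0.002, -3.048]
contact_force: [0.1, -0.2, -1.9]
finger_gap: 0.017
grip_force: 68.9
```

```bash
cat > mint.py <<'E'
from h import *
def mint(name="scene"):
    p=camera_params(name);a=read_camera(name);hsv=cv2.cvtColor(a,cv2.COLOR_RGB2HSV).astype(int)
    m=((hsv[...,0]>55)&(hsv[...,0]<95)&(hsv[...,1]>12)&(hsv[...,1]<90)&(hsv[...,2]>110)).astype(np.uint8)
    c=proj(p,[.57,.05,.05])[0].astype(int);w=np.zeros_like(m);w[c[1]-45:c[1]+40,c[0]-45:c[0]+50]=m[c[1]-45:c[1]+40,c[0]-45:c[0]+50]
    n,l,st,ce=cv2.connectedComponentsWithStats(w)
    for i in range(1,n):
        if st[i,4]>25: print(name,"area",st[i,4],"bbox",st[i,:4].tolist(),"world@.06",onz(p,ce[i],.06).round(3)[:2])
E
python3 - <<'E'
from st import *
from mint import *
show();mint("scene");mint("side");show()
def rel(a,b):
    (P0,A0),(P1,A1)=a,b;return np.round(np.r_[(A0.inv()*A1).as_rotvec()/1.5,A0.inv().apply(P1-P0)/.1],3).tolist()
def E(t,h=.004,y=.013): return pose(edge(.055,y,h,t),t)
for t0 in(0,25,50):
    for d in(5,10,15,20,25): print(t0,d,rel(E(t0),E(t0+d)))
E
```

```text
13.3 F [ 0.1 -0.2 -1.9] tip rack mm [53.8 44.1  3.6] rpy err deg [ 0.03  0.1  -0.03] q6 -1.52
scene area 280 bbox [283, 164, 38, 22] world@.06 [0.564 0.173]
side area 117 bbox [279, 178, 34, 17] world@.06 [0.566 0.169]
13.4 F [-0.4  0.5 -2.2] tip rack mm [54.3 44.1  3.8] rpy err deg [ 0.03  0.08 -0.03] q6 -1.52
0 5 [-0.058, 0.0, 0.0, 0.0, -0.185, -0.019]
0 10 [-0.116, 0.0, 0.0, -0.0, -0.371, -0.022]
0 15 [-0.175, 0.0, 0.0, 0.0, -0.556, -0.008]
0 20 [-0.233, 0.0, 0.0, -0.0, -0.74, 0.021]
0 25 [-0.291, 0.0, 0.0, -0.0, -0.92, 0.066]
25 5 [-0.058, 0.0, -0.0, 0.0, -0.185, -0.019]
25 10 [-0.116, 0.0, -0.0, 0.0, -0.371, -0.022]
25 15 [-0.175, 0.0, -0.0, 0.0, -0.556, -0.008]
25 20 [-0.233, 0.0, 0.0, 0.0, -0.74, 0.021]
25 25 [-0.291, 0.0, 0.0, 0.0, -0.92, 0.066]
50 5 [-0.058, 0.0, 0.0, 0.0, -0.185, -0.019]
50 10 [-0.116, 0.0, 0.0, 0.0, -0.371, -0.022]
50 15 [-0.175, 0.0, 0.0, -0.0, -0.556, -0.008]
50 20 [-0.233, 0.0, 0.0, -0.0, -0.74, 0.021]
50 25 [-0.291, 0.0, 0.0, -0.0, -0.92, 0.066]
```

The cake's weight (about 1 N) is on the blade. Roll 25° about the blade's right edge, just above the gap.

Call:
carry_out(steps=[-0.058,0,0,0,-0.185,-0.019,0,-0.116,0,0,0,-0.371,-0.022,0,-0.175,0,0,0,-0.556,-0.008,0,-0.233,0,0,0,-0.74,0.021,0,-0.291,0,0,0,-0.92,0.066,0,-0.291,0,0,0,-0.92,0.066,0])

```text
time: 14.0
eef_pos: [0.4556, 0.0234, 0.2534]
tcp_rot: [2.703, -0.003, -3.052]
contact_force: [-0.1, -0.1, -3.6]
finger_gap: 0.017
grip_force: 68.9
```

```bash
cat >> st.py <<'E'
def rshow(h=.004,y=.013):
    s=get_state();S=tool(s)*Q.inv();g=s["eef_pos"]-S.apply([0,0,.155+DG]);e=g+S.apply([.168,-.031,-.055-DT])
    print(round(s["time"],2),"F",s["contact_force"].round(1),"M",s["moment"].round(2),"edge rack mm",(1e3*RK.inv().apply(e-C)).round(1),"rpy deg",np.degrees((RK.inv()*S).as_euler("xyz")).round(2),"q",s["qpos"].round(2))
E
python3 - <<'E'
from st import *
from mint import *
rshow();mint("scene");mint("side");rshow()
E
```

```text
14.0 F [-0.1 -0.1 -3.6] M [-0.38  0.08 -0.01] edge rack mm [54.1 10.6  3. ] rpy deg [25.14  0.15 -0.24] q [-0.23 -0.08  2.02  0.42  1.37 -2.02]
scene area 84 bbox [305, 171, 19, 19] world@.06 [0.597 0.111]
side area 53 bbox [291, 186, 25, 11] world@.06 [0.581 0.097]
14.1 F [ 0.2  0.2 -1.7] M [-0.36  0.1   0.  ] edge rack mm [54.2 11.9  3.3] rpy deg [24.94  0.14 -0.15] q [-0.23 -0.08  2.02  0.42  1.37 -2.01]
```

Call:
carry_out(steps=[-0.058,0,0,0,-0.185,-0.019,0,-0.058,0,0,0,-0.185,-0.019,0,-0.116,0,0,0,-0.371,-0.022,0,-0.116,0,0,0,-0.371,-0.022,0])

```text
time: 14.5
eef_pos: [0.4587, -0.0089, 0.2399]
tcp_rot: [2.531, -0.003, -3.048]
contact_force: [-0.1, -0.9, -1.1]
finger_gap: 0.0168
grip_force: 69.0
```

```bash
python3 - <<'E'
from st import *
from mint import *
rshow();mint("scene");mint("side");rshow()
E
```

```text
14.5 F [-0.1 -0.9 -1.1] M [-0.41  0.04  0.02] edge rack mm [53.9 12.7  2.8] rpy deg [34.98  0.19 -0.05] q [-0.35  0.02  1.99  0.55  1.45 -2.17]
side area 48 bbox [296, 189, 21, 12] world@.06 [0.576 0.075]
14.6 F [ 0.1 -0.8 -1.6] M [-0.42  0.04  0.03] edge rack mm [54.1 13.   3.3] rpy deg [34.84  0.15 -0.04] q [-0.35  0.01  1.99  0.55  1.45 -2.17]
```

Call:
carry_out(steps=[-0.058,0,0,0,-0.185,-0.019,0,-0.058,0,0,0,-0.185,-0.019,0,-0.116,0,0,0,-0.371,-0.022,0,-0.175,0,0,0,-0.556,-0.008,0,-0.175,0,0,0,-0.556,-0.008,0])

```text
time: 15.1
eef_pos: [0.4626, -0.0546, 0.2078]
tcp_rot: [2.268, -0.006, -3.049]
contact_force: [-0.5, 0.8, -1.3]
finger_gap: 0.0168
grip_force: 69.0
```

```bash
python3 - <<'E'
from st import *
from mint import *
rshow();mint("scene");mint("side");rshow()
b=read_camera("side");c=read_camera("scene")
f=lambda i:cv2.resize(i,None,fx=5,fy=5,interpolation=2)
cv2.imwrite("pics/m10.png",np.vstack([f(b[160:220,250:350]),f(c[145:205,260:360])])[:,:,::-1])
E
```

```text
15.1 F [-0.5  0.8 -1.3] M [-0.56  0.02  0.07] edge rack mm [53.3 13.   1.6] rpy deg [50.04  0.33 -0.08] q [-0.5   0.22  1.92  0.69  1.59 -2.36]
scene area 111 bbox [282, 168, 20, 12] world@.06 [0.535 0.194]
scene area 32 bbox [308, 178, 10, 6] world@.06 [0.589 0.116]
side area 129 bbox [299, 187, 19, 14] world@.06 [0.582 0.081]
15.2 F [-0.3  0.1 -1.5] M [-0.55  0.01  0.01] edge rack mm [54.1 13.1  3.1] rpy deg [ 4.985e+01  1.900e-01 -3.000e-02] q [-0.5   0.21  1.92  0.69  1.59 -2.36]
```

```bash
cat > samp.py <<'E'
from plan import *
def samp(h=0,ys=(28,0,-28,-56),xs=(-20,0,20,40)):
    for n in("scene","side"):
        p=camera_params(n);a=cv2.GaussianBlur(read_camera(n),(3,3),0)
        print(n,"cam rack",RK.inv().apply(ray(p,(320,200))[0]-C).round(2))
        for y in ys:
            print(y,[a[int(round(v)),int(round(u))].tolist() for u,v in proj(p,[C+RK.apply([x/1e3,y/1e3,h]) for x in xs])])
E
python3 - <<'E'
from samp import *
samp()
E
```

```text
scene cam rack [-0.59 -0.95  1.21]
28 [[128, 120, 99], [119, 111, 92], [123, 118, 98], [165, 182, 154]]
0 [[110, 103, 85], [151, 142, 118], [144, 135, 112], [204, 189, 158]]
-28 [[156, 147, 122], [188, 175, 146], [215, 200, 167], [227, 217, 180]]
-56 [[211, 197, 164], [224, 211, 176], [231, 221, 186], [233, 223, 190]]
side cam rack [-0.85 -1.11  0.78]
28 [[77, 73, 65], [136, 147, 129], [234, 249, 233], [233, 249, 232]]
0 [[213, 191, 136], [207, 225, 207], [212, 230, 210], [201, 221, 199]]
-28 [[223, 202, 145], [251, 237, 172], [243, 227, 167], [236, 217, 157]]
-56 [[251, 241, 183], [247, 232, 170], [236, 217, 156], [229, 211, 156]]
```

The side view samples show clear slats at y=-28 and mint around y=0 to 28, so the cake is leaning on the blade as intended. Continue to 75°.

Call:
carry_out(steps=[-0.058,0,0,0,-0.185,-0.019,0,-0.058,0,0,0,-0.185,-0.019,0,-0.116,0,0,0,-0.371,-0.022,0,-0.175,0,0,0,-0.556,-0.008,0,-0.175,0,0,0,-0.556,-0.008,0])

```text
time: 15.9
eef_pos: [0.4656, -0.0908, 0.1651]
tcp_rot: [2.004, -0.006, -3.049]
contact_force: [-0.3, 0.8, -1.2]
finger_gap: 0.0169
grip_force: 69.1
```

```bash
python3 - <<'E'
from st import *
from samp import samp
rshow();samp();rshow()
b=read_camera("side");np.save("s65.npy",b)
E
```

```text
15.9 F [-0.3  0.8 -1.2] M [-0.65 -0.05  0.02] edge rack mm [53.1 13.4  1.5] rpy deg [65.19  0.34 -0.08] q [-0.59  0.46  1.81  0.79  1.74 -2.49]
scene cam rack [-0.59 -0.95  1.21]
28 [[168, 157, 131], [165, 154, 129], [197, 223, 191], [199, 226, 195]]
0 [[210, 193, 121], [170, 159, 133], [195, 207, 175], [194, 222, 190]]
-28 [[215, 200, 128], [178, 166, 138], [184, 172, 143], [221, 204, 127]]
-56 [[182, 171, 138], [170, 156, 108], [150, 141, 119], [220, 204, 141]]
side cam rack [-0.85 -1.11  0.78]
28 [[64, 63, 57], [112, 109, 86], [106, 100, 87], [106, 101, 87]]
0 [[97, 95, 72], [112, 105, 91], [106, 100, 86], [106, 100, 86]]
-28 [[122, 115, 100], [107, 101, 87], [106, 100, 86], [106, 100, 86]]
-56 [[107, 100, 87], [106, 99, 86], [106, 99, 86], [106, 100, 86]]
16.0 F [-1.   0.  -1.6] M [-0.58 -0.03  0.05] edge rack mm [54.2 13.2  3.4] rpy deg [ 6.493e+01  1.500e-01 -4.000e-02] q [-0.59  0.45  1.81  0.79  1.74 -2.49]
```

Call:
carry_out(steps=[-0.058,0,0,0,-0.185,-0.019,0,-0.058,0,0,0,-0.185,-0.019,0,-0.116,0,0,0,-0.371,-0.022,0,-0.175,0,0,0,-0.556,-0.008,0,-0.175,0,0,0,-0.556,-0.008,0])

```text
time: 16.55
eef_pos: [0.4678, -0.1141, 0.1155]
tcp_rot: [1.742, -0.005, -3.047]
contact_force: [-0.3, 1.2, -1.2]
finger_gap: 0.0168
grip_force: 69.1
```

```bash
python3 - <<'E'
from st import *
from samp import samp
rshow();samp();rshow()
def rel(a,b):
    (P0,A0),(P1,A1)=a,b;return np.round(np.r_[(A0.inv()*A1).as_rotvec()/1.5,A0.inv().apply(P1-P0)/.1],3).tolist()
E=lambda t,h,y:pose(edge(.054,y,h,t),t)
e0=E(80,.0035,.013)
for t,h,y in[(80,.015,.014),(80,.026,.014),(82,.03,.012),(84,.03,.008),(85,.03,0),(85,.03,-.008),(85,.03,-.016),(85,.03,-.024)]:print(t,h,y,rel(e0,E(t,h,y)))
E
```

```text
16.55 F [-0.3  1.2 -1.2] M [-0.62 -0.01  0.12] edge rack mm [53.2 14.2  2.1] rpy deg [ 8.019e+01  3.100e-01 -1.000e-02] q [-0.65  0.71  1.69  0.88  1.9  -2.58]
scene cam rack [-0.59 -0.95  1.21]
28 [[157, 156, 146], [117, 130, 111], [181, 209, 177], [182, 211, 178]]
0 [[223, 206, 127], [169, 195, 165], [175, 203, 171], [177, 204, 173]]
-28 [[230, 217, 137], [200, 191, 133], [198, 190, 131], [206, 193, 126]]
-56 [[221, 204, 127], [221, 206, 133], [230, 218, 138], [230, 217, 137]]
side cam rack [-0.85 -1.11  0.78]
28 [[228, 219, 194], [225, 216, 188], [209, 198, 172], [198, 186, 162]]
0 [[194, 184, 161], [209, 200, 174], [209, 229, 206], [210, 229, 208]]
-28 [[167, 158, 139], [87, 84, 80], [223, 206, 153], [201, 185, 138]]
-56 [[186, 177, 155], [232, 225, 199], [208, 199, 171], [228, 210, 154]]
16.65 F [-0.3  0.7 -0.6] M [-0.66 -0.01  0.04] edge rack mm [54.4 13.5  4.1] rpy deg [79.91  0.1   0.  ] q [-0.65  0.71  1.69  0.88  1.9  -2.58]
80 0.015 0.014 [0.0, 0.0, 0.0, 0.0, 0.115, -0.01]
80 0.026 0.014 [0.0, 0.0, 0.0, 0.0, 0.223, -0.029]
82 0.03 0.012 [-0.023, 0.0, 0.0, -0.0, 0.185, -0.065]
84 0.03 0.008 [-0.047, 0.0, 0.0, 0.0, 0.104, -0.112]
85 0.03 0 [-0.058, 0.0, -0.0, -0.0, 0.053, -0.193]
85 0.03 -0.008 [-0.058, 0.0, -0.0, -0.0, 0.04, -0.272]
85 0.03 -0.016 [-0.058, 0.0, -0.0, -0.0, 0.026, -0.351]
85 0.03 -0.024 [-0.058, 0.0, -0.0, -0.0, 0.012, -0.429]
```

The cake stands nearly upright against the blade. I'll raise the blade along it and push its upper part gently to the right.

Call:
carry_out(steps=[0,0,0,0,0.115,-0.01,0,0,0,0,0,0.223,-0.029,0,-0.023,0,0,0,0.185,-0.065,0,-0.047,0,0,0,0.104,-0.112,0,-0.058,0,0,0,0.08,-0.15,0,-0.058,0,0,0,0.053,-0.193,0,-0.058,0,0,0,0.046,-0.23,0,-0.058,0,0,0,0.04,-0.272,0,-0.058,0,0,0,0.04,-0.272,0])

```text
time: 17.55
eef_pos: [0.4712, -0.1415, 0.1259]
tcp_rot: [1.657, -0.001, -3.048]
contact_force: [-1.0, 0.2, -0.4]
finger_gap: 0.0169
grip_force: 69.2
```

```bash
python3 - <<'E'
from st import *
from samp import samp
rshow();samp(ys=(28,0,-28,-56,-84));rshow()
E
```

```text
17.55 F [-1.   0.2 -0.4] M [-0.74 -0.08  0.03] edge rack mm [54.6 -8.6 30.8] rpy deg [ 8.507e+01  5.000e-02 -6.000e-02] q [-0.68  0.76  1.63  0.9   2.   -2.57]
scene cam rack [-0.59 -0.95  1.21]
28 [[206, 187, 115], [119, 118, 110], [182, 196, 177], [203, 218, 199]]
0 [[196, 185, 147], [100, 110, 90], [101, 114, 95], [103, 116, 97]]
-28 [[226, 213, 135], [117, 118, 91], [122, 121, 92], [153, 146, 101]]
-56 [[220, 203, 127], [220, 205, 133], [229, 218, 138], [229, 216, 137]]
-84 [[222, 204, 126], [222, 203, 127], [230, 215, 134], [223, 203, 126]]
side cam rack [-0.85 -1.11  0.78]
28 [[219, 211, 187], [129, 124, 102], [91, 88, 68], [135, 127, 108]]
0 [[224, 215, 194], [136, 128, 112], [159, 150, 130], [182, 171, 149]]
-28 [[228, 219, 191], [209, 197, 171], [204, 192, 167], [178, 168, 133]]
-56 [[213, 201, 174], [68, 66, 63], [82, 78, 73], [228, 210, 155]]
-84 [[175, 168, 139], [226, 218, 190], [231, 224, 197], [209, 184, 136]]
17.65 F [ 0.2  0.2 -0.3] M [-0.6   0.02  0.05] edge rack mm [54.4 -7.9 30.7] rpy deg [ 8.509e+01  7.000e-02 -4.000e-02] q [-0.68  0.76  1.63  0.9   2.   -2.57]
```

The plain face has gone dark, so it is leaning right but hasn't fallen yet. Push a little more.

Call:
carry_out(steps=[0,0,0,0,-0.006,-0.04,0,0,0,0,0,-0.013,-0.08,0,0,0,0,0,-0.02,-0.12,0,0,0,0,0,-0.02,-0.12,0])

```text
time: 18.05
eef_pos: [0.4723, -0.1535, 0.1247]
tcp_rot: [1.656, -0.001, -3.048]
contact_force: [-0.0, -0.3, -1.6]
finger_gap: 0.0169
grip_force: 69.2
```

```bash
python3 - <<'E'
from st import *
from samp import samp
rshow();samp(ys=(28,0,-28,-56,-84));rshow()
E
```

```text
18.05 F [-0.  -0.3 -1.6] M [-0.63 -0.01  0.02] edge rack mm [ 54.5 -20.6  29.6] rpy deg [ 8.509e+01  7.000e-02 -6.000e-02] q [-0.7   0.77  1.61  0.89  2.01 -2.57]
scene cam rack [-0.59 -0.95  1.21]
28 [[205, 186, 116], [171, 165, 146], [121, 120, 113], [110, 108, 101]]
0 [[208, 197, 163], [169, 158, 114], [134, 130, 108], [161, 152, 115]]
-28 [[203, 177, 112], [206, 226, 203], [183, 207, 181], [202, 226, 199]]
-56 [[209, 189, 118], [214, 230, 211], [215, 230, 212], [192, 214, 190]]
-84 [[215, 197, 122], [129, 139, 114], [141, 142, 107], [134, 139, 109]]
side cam rack [-0.85 -1.11  0.78]
28 [[135, 128, 111], [126, 119, 103], [129, 122, 104], [118, 114, 90]]
0 [[235, 227, 205], [113, 108, 90], [130, 123, 106], [163, 153, 133]]
-28 [[237, 229, 204], [180, 170, 147], [197, 185, 162], [182, 171, 149]]
-56 [[218, 206, 179], [210, 199, 174], [132, 134, 120], [227, 245, 228]]
-84 [[149, 141, 126], [121, 121, 93], [120, 120, 93], [142, 146, 121]]
18.15 F [-0.1 -0.3 -0.4] M [-0.66 -0.03  0.  ] edge rack mm [ 54.3 -20.1  29.5] rpy deg [ 8.511e+01  8.000e-02 -5.000e-02] q [-0.7   0.77  1.61  0.89  2.01 -2.57]
```

The cake has fallen over: bright mint at y=-28 and -56, with the slats at 0 clear. Retreat upward and roll the spatula back.

Call:
carry_out(steps=[0,0,0,0,0.3,0,0,0,0,0,0,0.7,0,0,0,0,0,0,1.0,0,0,0,0,0,0,1.0,0,0])

```text
time: 18.55
eef_pos: [0.4725, -0.1449, 0.2282]
tcp_rot: [1.659, 0.004, -3.047]
contact_force: [-0.3, 0.4, -1.4]
finger_gap: 0.0175
grip_force: 69.2
```

Call:
carry_out(steps=[0.1,0,0,0,0.23,0.02,0,0.2,0,0,0,0.45,0.07,0,0.3,0,0,0,0.67,0.16,0,0.4,0,0,0,0.87,0.27,0,0.495,0,0,0,1.0,0.4,0,0.495,0,0,0,1.0,0.4,0])

```text
time: 19.15
eef_pos: [0.4676, -0.095, 0.3234]
tcp_rot: [2.405, 0.004, -3.045]
contact_force: [0.7, -0.0, 0.1]
finger_gap: 0.0167
grip_force: 69.2
```

Call:
carry_out(steps=[0.1,0,0,0,0.23,0.02,0,0.2,0,0,0,0.45,0.07,0,0.3,0,0,0,0.67,0.16,0,0.4,0,0,0,0.87,0.27,0,0.495,0,0,0,1.0,0.4,0,0.495,0,0,0,1.0,0.4,0])

```text
time: 19.75
eef_pos: [0.4571, 0.0066, 0.3571]
tcp_rot: [3.142, -0.006, -3.043]
contact_force: [-1.0, 0.4, -1.8]
finger_gap: 0.0172
grip_force: 69.1
```

```bash
python3 - <<'E'
from st import *
rshow();s=get_state();print(s["eef_pos"],delta([.4384,-.2745,.36],[np.pi,0,np.pi]).tolist())
a=read_camera("scene")
cv2.imwrite("pics/m11.png",cv2.resize(a[140:250,240:380,::-1],None,fx=5,fy=5,interpolation=2))
E
```

```text
19.75 F [-1.   0.4 -1.8] M [ 0.03  0.04 -0.02] edge rack mm [ 53.2 -97.2  99.3] rpy deg [0.   0.34 0.27] q [-0.1  -0.24  1.93 -0.    1.45 -1.77]
[0.45705988 0.00656711 0.35708982] [-0.0, -0.004, 0.066, 0.464, -2.778, -0.027]
```

View pics/m11.png

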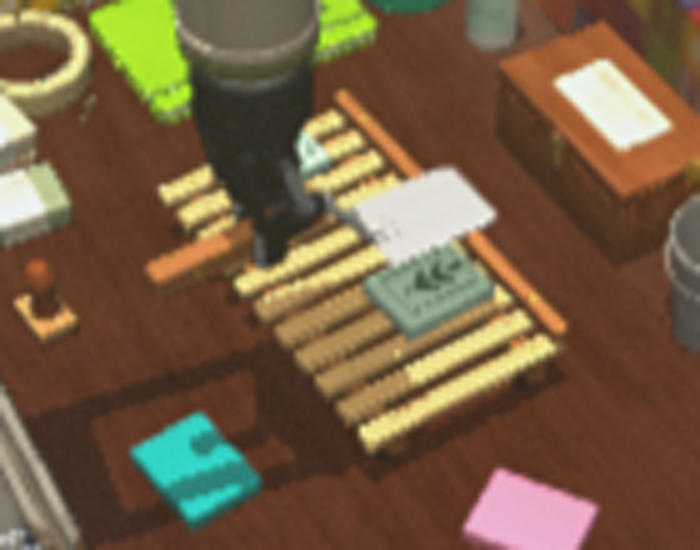

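The cake lies flat with its sprig on top at (430,285). Now carry the spatula home.

Call:
carry_out(steps=[0,0,0,0.08,-0.45,0,0,0,0,0,0.155,-0.92,0,0])

```text
time: 20.0
eef_pos: [0.4504, -0.0899, 0.3569]
tcp_rot: [3.134, -0.005, -3.045]
contact_force: [1.1, -0.8, -1.6]
finger_gap: 0.0168
grip_force: 69.2
```

Call:
carry_out(steps=[0,0,0,0.08,-0.45,0,0,0,0,0,0.155,-0.92,0,0])

```text
time: 20.2
eef_pos: [0.4428, -0.1849, 0.3568]
tcp_rot: [3.134, -0.003, -3.049]
contact_force: [1.3, 0.6, -1.1]
finger_gap: 0.0173
grip_force: 69.2
```

Call:
carry_out(steps=[0,-0.004,0.066,0.08,-0.5,0,0,0,-0.004,0.066,0.155,-0.93,0,0,0,-0.004,0.066,0.155,-0.93,0,0,0,-0.004,0.066,0.155,-0.93,0,0])

```text
time: 20.6
eef_pos: [0.4359, -0.2784, 0.3565]
tcp_rot: [3.134, 0.002, 3.132]
contact_force: [0.2, 0.7, -1.5]
finger_gap: 0.0168
grip_force: 69.3
```

```bash
python3 - <<'E'
from st import *
read_camera("scene");s=get_state();print(s["time"],s["eef_pos"],s["contact_force"],delta([.4384,-.2745,.25],[3.1405,-.001,np.pi]).tolist())
E
```

```text
20.65 [ 0.43628412 -0.27728559  0.35673888] [ 0.01124881  0.84121187 -1.14663239] [0.003, 0.002, -0.005, -0.019, 0.021, 1.068]
```

Call:
carry_out(steps=[0.003,0.002,-0.005,-0.02,0.02,0.4,0,0.003,0.002,-0.005,-0.02,0.02,0.8,0,0.003,0.002,-0.005,-0.02,0.02,1.0,0,0.003,0.002,-0.005,-0.02,0.02,1.0,0,0.003,0.002,-0.005,-0.02,0.02,1.0,0])

```text
time: 21.15
eef_pos: [0.4398, -0.2734, 0.2587]
tcp_rot: [-3.14, 0.001, -3.139]
contact_force: [0.7, -0.2, -0.6]
finger_gap: 0.017
grip_force: 69.3
```

```bash
python3 - <<'E'
from st import *
read_camera("scene");s=get_state();print(s["time"],s["eef_pos"],s["tcp_rot"],s["contact_force"],delta([.4384,-.2745,.232],[3.1405,-.001,np.pi]).tolist())
E
```

```text
21.2 [ 0.44033324 -0.27396282  0.25993775] [-3.13775784e+00  2.77324757e-03 -3.13872197e+00] [ 0.11734736 -0.52920024 -1.4880676 ] [-0.003, 0.003, 0.002, 0.02, -0.004, 0.279]
```

Call:
carry_out(steps=[-0.003,0.003,0.002,0.02,-0.005,0.12,0,-0.003,0.003,0.002,0.02,-0.005,0.22,0,-0.003,0.003,0.002,0.02,-0.005,0.28,0,-0.003,0.003,0.002,0.02,-0.005,0.28,0,-0.003,0.003,0.002,0.02,-0.005,0.28,0])

```text
time: 21.7
eef_pos: [0.4378, -0.2746, 0.2305]
tcp_rot: [3.141, -0.003, 3.141]
contact_force: [0.2, -0.2, -1.3]
finger_gap: 0.0168
grip_force: 69.5
```

Call:
carry_out(steps=[0,0,0,0,0,0.01,0,0,0,0,0,0,0.01,0])

```text
time: 21.9
eef_pos: [0.4379, -0.2747, 0.2298]
tcp_rot: [3.141, -0.003, 3.141]
contact_force: [-1.2, -0.0, -2.0]
finger_gap: 0.0171
grip_force: 69.5
```

Call:
carry_out(steps=[0,0,0,0,0,0.01,0,0,0,0,0,0,0.01,0])

```text
time: 22.1
eef_pos: [0.438, -0.2748, 0.229]
tcp_rot: [3.141, -0.003, 3.141]
contact_force: [0.8, -0.4, -0.0]
finger_gap: 0.0168
grip_force: 69.7
```

```bash
python3 - <<'E'
from st import *
for i in range(2):
  read_camera("scene");s=get_state();print(s["time"],s["eef_pos"],s["tcp_rot"],s["contact_force"],s["moment"])
E
```

```text
22.15 [ 0.43796874 -0.27476172  0.22890122] [ 3.14130614e+00 -2.61248587e-03  3.14079996e+00] [-0.03552789 -0.31240371  0.08196813] [-0.04892324  0.0777962   0.00442908]
22.2 [ 0.43798441 -0.27474852  0.22892327] [ 3.14130372e+00 -2.55784514e-03  3.14082229e+00] [0.76679084 0.19122528 0.09887742] [-0.06010893  0.04813433  0.02815527]
```

Call:
carry_out(steps=[0,0,0,0,0,0.006,0,0,0,0,0,0,0.006,0], force=20)

```text
time: 22.4
eef_pos: [0.438, -0.2748, 0.2289]
tcp_rot: [3.141, -0.003, 3.141]
contact_force: [-1.3, 1.5, 7.1]
finger_gap: 0.017
grip_force: 70.6
```

Call:
carry_out(steps=[0,0,0,0,0,0,1,0,0,0,0,0,0,1,0,0,0,0,0,0,1,0,0,0,0,0,0,1,0,0,0,0,0,0,1,0,0,0,0,0,0,1])

```text
time: 23.0
eef_pos: [0.4378, -0.2747, 0.228]
tcp_rot: [3.141, -0.003, 3.141]
contact_force: [0.5, -0.6, -0.6]
finger_gap: 0.0854
grip_force: 0.0
```

Call:
carry_out(steps=[0,0,0,0,0,-0.3,1,0,0,0,0,0,-0.7,1,0,0,0,0,0,-1,1,0,0,0,0,0,-1,1])

```text
time: 23.4
eef_pos: [0.4396, -0.2758, 0.3337]
tcp_rot: [-3.137, 0.004, 3.141]
contact_force: [0.2, -0.9, -0.3]
finger_gap: 0.0854
grip_force: 0.0
```

Call:
carry_out(steps=[0,0,0,-0.4,0.9,-0.3,1,0,0,0,-0.8,0.9,-0.6,1,0,0,0,-0.8,0.9,-0.6,1,0,0,0,-0.8,0.9,-0.6,1])

```text
time: 23.8
eef_pos: [0.5212, -0.1826, 0.3908]
tcp_rot: [-3.141, 0.002, -3.139]
contact_force: [-0.1, -0.5, -0.6]
finger_gap: 0.0854
grip_force: 0.0
```

```bash
python3 - <<'E'
from st import *
from blade import corners
snap("w9")
p=np.load("w9.npz");r=np.array([.5192,-.3053]);print(proj(p,[[.5192,-.3053,.02],[.5192,-.242,.02],[.6075,-.242,.0175],[.6075,-.3053,.0175]]).round(1).tolist())
E
python3 - <<'E'
from st import *
from blade import corners
from samp import samp
p=np.load("w9.npz");e=proj(p,[[.5192,-.3053,.02],[.5192,-.242,.02],[.6075,-.242,.0175],[.6075,-.3053,.0175]])
lo,hi=e.min(0).astype(int)-15,e.max(0).astype(int)+15
q=corners(p["a"],(max(lo[0],0),hi[0],max(lo[1],0),hi[1]));print(q.round(1).tolist())
print([onz(p,u,z).round(4).tolist() for u,z in zip(q,(.0202,.0202,.0175,.0175))])
E
```

```text
w9 23.8 [ 0.5212 -0.1826  0.3908] [-3.1411e+00  2.4000e-03 -3.1390e+00] [-4.3000e-01  7.1000e-03  1.6425e+00  6.0000e-04  1.4896e+00 -2.0035e+00]
[[200.9, 170.8], [264.2, 171.0], [268.0, 251.7], [209.0, 251.4]]
[[198.6, 170.5], [262.4, 170.5], [266.4, 251.5], [207.4, 251.5]]
[[0.5189, -0.3074, 0.0202], [0.5186, -0.2438, 0.0202], [0.6073, -0.2437, 0.0175], [0.6076, -0.307, 0.0175]]
```

The spatula is home to within 2 mm and the cake lies sprig up, so I'm handing in.

```bash
python3 -c "
from bench import *
print(finish_job())"
```

```text
the job is handed in; nothing more can be done
None
```

The cake was turned over towards the right-hand part of the rack and lies flat on the slats with its sprig on top; the spatula is back on its rest within about 2 mm, and I handed the job in at about 24 s of the 69 s allowed (no verdict was shown).

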